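Free the ratchet and shut the parts cleaner

ROBOT

A 7-joint arm with a two-finger parallel gripper is mounted at the origin on a cart in front of the work surface, level with it; the furniture and walls round the work are solid. World frame = base frame: x ahead of the robot, y to its left, z up, the work surface at z = 0. Lengths are in m, angles in rad, forces in N, time in s.
With the tool pointing down it reaches from about 0.425 to 0.875 m from the base axis. Payload 8.4 kg.
Tool frame: the origin (TCP) lies at the very end of the fingers, on their centre line; the grasp point (between the pads) lies ctrl.hold_point_z behind it (ctrl.hold_point_z is the distance from the TCP to the grasp point, in m); z points along the fingers, y is the line along which they close (so a half turn about z gives the same grasp; the last joint's range is limited). The gripper opens to 87 mm and grips with 3 to 60 N. Pads are 19 mm wide; open, the fingers measure 117 mm over their backs; the gripper's body (75 mm by 190 mm) begins 51 mm behind the grasp point.
Start: joints at [-1.279, 0.333, 0.04, 1.465, -0.013, 1.343, -0.059], TCP at [0.248, 0.601, 0.223] pointing down, gripper open.
Joint ranges: [-2.58, 2.58], [-0.38, 2.09], [-1.3, 1.39], [0.25, 2.4], [-1.5, 4.64], [0.08, 2.09], [-2.65, 2.65]. Speed limits (rad/s): [2.22, 2.22, 2.79, 2.79, 3.14, 3.14, 3.14].

INTERFACE

Orientations are given as a rotation vector (axis times angle).
In Python, from plant import status, get_image, camera_info, order, finder, ctrl gives the robot as it stands. The module is installed in compiled form; this text tells all that it offers.
- The arm moves only by the shell command python3 -m jog 'ROWS'. ROWS is a JSON object of lists of equal length, an entry for each row: "dp": the shift along the world's x, y, z in m, a list of three; "delta_rot": the turn, a rotation vector about the world's x, y, z in rad, a list of three; "fingers": the closure, from -1 (fully open) to 1 (shut), so that 0 is half open. In form: {"dp": [[x, y, z], ...], "delta_rot": [[ax, ay, az], ...], "fingers": [fingers, ...]}. A call has exactly 5 rows; each row is the pose to reach, as a shift and turn from the pose commanded when the call began; what a row does not reach only later rows make up. A row lasts 1/8 s, in which the tool goes at most 62.5 mm and 10.7 degrees, less where a joint would pass 70% of its speed; a pose out of reach is approached as far as the arm can. A call with a gripper value outside its range is refused whole. The fingers move at their own pace and stop on an object; the grip force is fixed at half the most. Time passes only in rows, so rows that repeat a pose let the fingers close, or fill a call up. It gives the time, the measured TCP pose, the force, the opening and the grip force at its end, in the units of the state.
- status.get_state(): the state, without advancing time (a new reading comes with each control period).
- get_image(name): name is "scene" or "top"; returns the picture (384x512x3 uint8, red, green, blue); there is no depth.
- camera_info(name): a dict with "intrinsics" (3x3 intrinsics, pixels), "view" (4x4, takes a point from world to camera coordinates). Camera axes: x right, y up, looking along -z (the intrinsics and any distortion apply to the point x, -y, -z); pixel columns grow to the right and rows downward; lengths in m; the calibration is good to about 2 mm. A picture is of the moment at which its call begins. camera_info takes no time and is no camera call.
- order.sign_off(): hands the job in; it is judged then, once.
Trained networks look in the newest picture that a camera, given by its name, has taken for a name from the list of things; names that differ only in an ending like _2 or _b are one class to them, and where a whole thing is asked for, a point or a joint stands for the part that bears it (a point fixed in the world has none). Each returns a list of dicts, best first, with "score" (0 to 1); they miss things now and then, are a little off and sometimes report something else, mostly with a low value. They report only what shows in the picture. A call takes as long as a camera call.
- finder.look_for(target, camera): "location" ([column, row] in pixels, amid what is visible of it).
The state is a dict: "t": time; "joint_pos": joint angles; "qd": joint speeds; "effort": joint torques, N m; "position": TCP position; "tool_rot": TCP orientation; "ft_force": force on the tool from outside, world axes, zero at the start; "torque": the same for the moment, N m; "finger_gap": finger opening in m; "finger_force": force on a finger pad.
Only numpy, scipy, OpenCV 4.12 (cv2) and the standard library are available. Lean on these libraries where they do the work, as an engineer would, in place of code of your own. Each camera call takes 0.05 s, during which the arm holds its last target. There are 200 camera calls.

TASK

Close the lid of the bench-top parts cleaner. It is propped open on its ratchet: press the red pedal on the cleaner's left side right down, so that the pawl snaps clear of the teeth and stays clear, then push the lid down by its handle bar until it is fully shut. Only press and push, nothing needs gripping: do not raise the lid any higher, leave the pawl clear, and leave the things standing around where they are.

Things in the scene. Friction and masses are not known exactly. Their poses are not given: they have to be found in the camera images.
- parts_cleaner: bench-top ultrasonic parts cleaner, fixed; dark blue housing 200 deep (x), 260 wide (y), top 130 above the counter, black panel in front. Origin: centre of underside; x to its back, y to its left side, z up. Lid hinge axis parallel to y at x +95, z +137; lid 240 wide, its edge 195 from the hinge. Left side: toothed quadrant of the lid (radius 91) and the pawl, y 130 to 145
- lid_handle (a point): centre of the lid's black handle bar: 16 in diameter, 146 long, parallel to the hinge axis and 215 from it. With the lid shut it lies at x -120, z +143 in the cleaner's frame; as found it stands some 235 to 285 above the counter, and nothing stands above it
- pawl_pedal (a point): centre of the top face of the pawl's red pedal, 36 (x) by 48 (y) by 8. On the left side, beside the lid: in the cleaner's frame at x -72, y +189, z +84 to +95 as found, and z +60 when pressed right down, with the pawl clear. The pawl pivots at x +7, z +78. From above, 40 is free on either side of its centre
- lid (a joint): angle of the lid, rad: 0 shut, about 0.45 to 0.7 as found, grows as it opens. The lid is counterbalanced and stiff, so it stays where it is left; pushing it down takes 4 to 12 N at the handle. With the pawl in the teeth it can go down by a tooth or two (0.11 rad each) and then stands fast
- pawl (a joint): angle of the pawl, rad: 0.03 to 0.15 as found, with its nose between the teeth; 0.46 fully clear, against its stop. A spring plunger on a cam holds it in either place: the pedal takes 3 to 6 N (up to 12 if the lid was pushed against the pawl), snaps over at about 0.26, and then stays down by itself
- timer: round cream kitchen timer, 60 in diameter, 52 high, loose bystander; origin: centre of its underside
- tape_roll: roll of white label tape lying flat, 66 in diameter, 19 high, loose bystander; origin: centre of its underside
- jigger: steel double-cone measure standing upright, 45 in diameter, 82 high, loose bystander; origin: centre of its underside
- marker: black marker pen lying on the counter, 132 long (x), 13 thick, loose bystander; origin: underside of its middle

How it is judged:
On the way, in this order (a step that is already met when the one before it is completed fails the run):
1. the pawl is pressed clear of the teeth while the lid still stands open (value of joint pawl above 0.38 rad and value of joint lid above 0.2 rad), for 0.2 s.
2. the lid is pushed down, shut (value of joint lid below 0.03 rad), for 0.2 s.
At the end, for the whole second after the job is handed in: the lid is shut (within 0.03 rad, about 6 mm at the handle bar), the pawl still stands clear (more than 0.38 rad), and the timer, tape, measure and marker stand within 20 mm of where they were (value of joint lid below 0.03 rad and value of joint pawl above 0.38 rad and distance of each of timer, tape_roll, jigger, marker from where it was at the start of the episode below 0.02 m); the robot touches nothing.
It fails at once if the lid is raised higher than it was found (value of joint lid above 0.8 rad).
It fails at once if a bystander is pushed away, knocked over or lifted (distance of any of timer, tape_roll, jigger, marker from where it was at the start of the episode above 0.03 m or angle between jigger's own z axis and vertical above 0.5 rad).
It also fails if it takes over 45 s, if anything falls off the work surface, if the arm or the gripper's body presses on something with over 40 N, if the wrist force passes 120 N, or if a joint passes its speed limit or range.

## Working session

There is one attempt and no reset: what is moved stays moved. The work goes in short steps, Python scripts to look and compute and a shell command to move; the robot and the scene stay as the last step left them, time stands still between calls to the robot, and variables do not carry over. Pictures are saved under pics/ and viewed, at most 10 in all, crops included, and the job is handed in when it is done.

```bash
mkdir -p pics
cat > h.py <<'E'
from plant import status,get_image,camera_info,order,finder,ctrl
import numpy as np,cv2
E
python3 - <<'E'
from h import *
for n in("scene","top"):
    cv2.imwrite(f"pics/{n}0.png",get_image(n)[:,:,::-1])
    ci=camera_info(n);print(n,{k:np.round(v,4).tolist() if not isinstance(v,str) else v for k,v in ci.items()})
    for t in("parts_cleaner","lid_handle","pawl_pedal","timer","tape_roll","jigger","marker"):
        print(t,[(np.round(d["location"],1).tolist(),round(d["score"],2)) for d in finder.look_for(t,n)[:2]])
s=status.get_state();print(s["t"],s["position"],s["tool_rot"],s["finger_gap"],s["ft_force"],ctrl.hold_point_z)
E
```

```text
scene {'intrinsics': [[418.5788, 0.0, 253.1774], [0.0, 418.5788, 187.622], [0.0, 0.0, 1.0]], 'view': [[0.6302, -0.7764, 0.006, -0.4144], [0.6793, 0.555, 0.4802, -0.4304], [-0.3762, -0.2985, 0.8772, -0.9223], [0.0, 0.0, 0.0, 1.0]]}
parts_cleaner [([290.7, 224.3], 0.68)]
lid_handle [([295.6, 206.9], 0.68)]
pawl_pedal [([215.2, 207.3], 0.53)]
timer [([340.4, 310.8], 0.87)]
tape_roll [([368.4, 283.4], 0.76)]
jigger [([198.2, 168.2], 0.84)]
marker [([259.9, 160.6], 0.5), ([218.7, 205.4], 0.45)]
top {'intrinsics': [[387.1217, 0.0, 254.4617], [0.0, 387.1217, 195.071], [0.0, 0.0, 1.0]], 'view': [[0.4066, -0.9135, -0.0092, -0.293], [0.7875, 0.3454, 0.5104, -0.488], [-0.4631, -0.2148, 0.8599, -0.7446], [0.0, 0.0, 0.0, 1.0]]}
parts_cleaner [([297.8, 215.7], 0.71), ([386.0, 256.1], 0.52)]
lid_handle [([310.6, 191.7], 0.95)]
pawl_pedal [([220.8, 215.0], 0.76), ([244.6, 165.1], 0.34)]
timer [([379.1, 290.1], 0.79)]
tape_roll []
jigger [([188.1, 186.5], 0.76)]
marker [([246.1, 164.2], 0.53)]
0.8 [0.24764299 0.60094273 0.22255597] [ 6.10114662e-01  3.08176517e+00 -6.39013438e-05] 0.08728963645330072 [ 0.87294894 -0.92602983 -0.05222989] 0.0187
```

View pics/scene0.png

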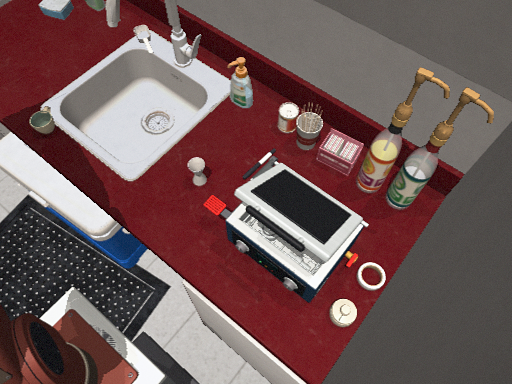

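View pics/top0.png

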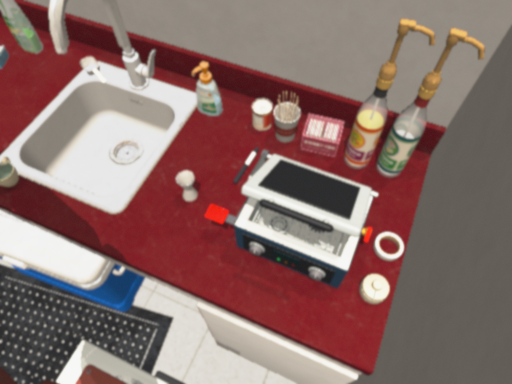

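The cleaner is right of the sink. In the scene view its red pedal is near (214,205) and the handle bar runs (245,208)–(304,249). In the top view the pedal is near (217,214) and the bar runs (261,203)–(331,229). I'll enlarge both.

Run:
```python
import cv2,numpy as np
a=cv2.imread("pics/scene0.png")[180:300,190:370];b=cv2.imread("pics/top0.png")[150:290,190:390]
a=cv2.resize(a,None,fx=4,fy=4,interpolation=cv2.INTER_CUBIC);b=cv2.resize(b,None,fx=4,fy=4,interpolation=cv2.INTER_CUBIC)
cv2.imwrite("pics/sc.png",a);cv2.imwrite("pics/tc.png",b)
for n in("scene","top"):
    i=cv2.imread(f"pics/{n}0.png").astype(int);m=((i[:,:,2]>200)&(i[:,:,1]<60)&(i[:,:,0]<70)).astype(np.uint8)
    k,l,s,c=cv2.connectedComponentsWithStats(m);print(n,[(s[j].tolist(),c[j].round(1).tolist()) for j in range(1,k) if s[j,4]>20])
```

```text
scene [([204, 195, 22, 20, 203], [214.5, 204.6]), ([347, 253, 11, 12, 27], [351.8, 258.2])]
top [([205, 204, 24, 20, 303], [216.3, 213.2]), ([364, 227, 8, 15, 57], [367.6, 234.8])]
```

View pics/sc.png

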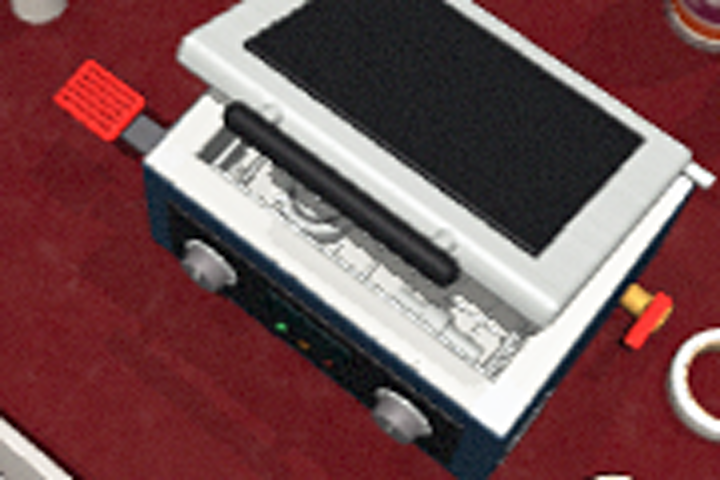

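View pics/tc.png

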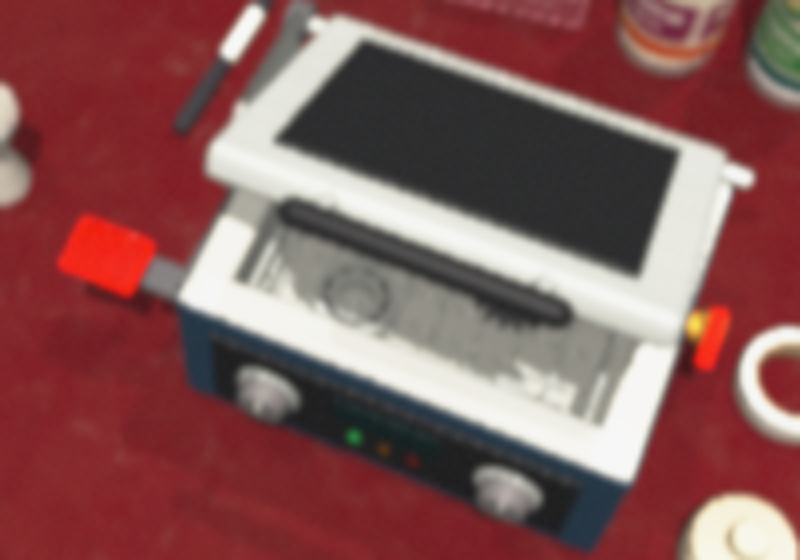

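The crops show the pedal top at (99,99) in the scene crop and (107,255) in the top crop. The bar ends are at (226,112) and (458,277) in the scene crop, and (280,210) and (570,311) in the top crop. The front rim corners are at (148,163) and (497,440) in the scene crop, and (182,303) and (625,487) in the top crop.

```bash
cat >> h.py <<'E'
def P(n):
    c=camera_info(n);return np.array(c["intrinsics"])@np.diag([1,-1,-1])@np.array(c["view"])[:3]
def tri(a,b):
    X=cv2.triangulatePoints(P("scene"),P("top"),np.array(a,float),np.array(b,float))[:,0];X=X[:3]/X[3]
    e=[]
    for n,p in(("scene",a),("top",b)):
        q=P(n)@np.r_[X,1];e.append(np.linalg.norm(q[:2]/q[2]-p))
    return X,e
def onz(n,p,z):
    M=P(n);H=np.c_[M[:,:2],M[:,2]*z+M[:,3]];q=np.linalg.solve(H,[*p,1]);return q[:2]/q[2]
E
python3 - <<'E'
from h import *
S=lambda x,y:((x+.5)/4-.5+190,(y+.5)/4-.5+180)
T=lambda x,y:((x+.5)/4-.5+190,(y+.5)/4-.5+150)
pts=dict(ped=(S(99,99),T(107,253)),L=(S(226,112),T(280,210)),R=(S(458,277),T(570,311)),fl=(S(148,163),T(182,303)),fr=(S(497,440),T(625,487)))
for k,(a,b) in pts.items():
    X,e=tri(a,b);print(k,X.round(4),np.round(e,2),onz("scene",a,.13).round(3),onz("top",b,.13).round(3))
    pts[k]=X
L,R=pts["L"],pts["R"];print("bar",np.linalg.norm(L-R),(L+R)/2,"yaw",np.arctan2(*(-(L-R)[[0]],(L-R)[[1]])))
fl,fr=pts["fl"],pts["fr"];d=fl-fr;print("front",np.linalg.norm(d),np.arctan2(-d[0],d[1]))
yaw=np.arctan2(-d[0],d[1])
for yaw in(yaw,np.arctan2(-(L-R)[0],(L-R)[1])):
    x=np.array([np.cos(yaw),np.sin(yaw)]);y=np.array([-x[1],x[0]])
    o=(fl+fr)[:2]/2+.1*x;print("origin",o,"pedal pred",o-.072*x+.189*y)
    h=(L+R)/2-np.r_[o+.095*x,.137];print("handle rel hinge",h[:2]@x,h[:2]@y,h[2],np.hypot(h[:2]@x,h[2]), "shut handle",o-.12*x)
for t,sp,tp,z in(("jigger",(198.2,168.2),(188.1,186.5),.04),("timer",(340.4,310.8),(379.1,290.1),.03)):print(t,tri(sp,tp)[0].round(3))
E
```

```text
ped [ 5.05e-01 -5.00e-04  9.67e-02] [0.04 0.05] [ 0.494 -0.013] [ 0.49  -0.011]
L [ 0.4895 -0.116   0.2534] [0.02 0.03] [ 0.535 -0.077] [ 0.554 -0.088]
R [ 0.4928 -0.2582  0.2537] [0.59 0.74] [ 0.538 -0.243] [ 0.559 -0.257]
fl [ 0.4848 -0.0591  0.1178] [0.18 0.22] [ 0.481 -0.063] [ 0.479 -0.063]
fr [ 0.4763 -0.3131  0.1302] [0.15 0.18] [ 0.477 -0.313] [ 0.476 -0.313]
bar 0.14216250885028792 [ 0.49116821 -0.18710357  0.25356143] yaw [0.0232205]
front 0.2543988445467931 -0.03334089095230022
origin [ 0.58049649 -0.18945023] pedal pred [0.51483676 0.00184483]
handle rel hinge -0.1843568570780784 -0.000632373876191866 0.11656142677896864 0.21811468764036934 shut handle [ 0.46056318 -0.18545007]
origin [ 0.5805251  -0.18379492] pedal pred [0.50415623 0.0034824 ]
handle rel hinge -0.18440962613669523 -0.0012330326075053134 0.11656142677896864 0.21815929140108742 shut handle [ 0.46055745 -0.18658113]
jigger [0.585 0.136 0.015]
timer [ 0.474 -0.384  0.12 ]
```

Yaw is about 0. The bar measures 142 mm against the true 146, and sits 218 mm from the hinge against 215. The pedal is at about (0.505, 0.001, 0.095), and the lid is at about 0.54 rad. The body has to lie along x to fit beside the lid, so I'll move with the fingers closing and turn about -68°.

```bash
python3 -m jog '{"dp":[[0.02,-0.045,0.015],[0.04,-0.09,0.03],[0.06,-0.135,0.04],[0.08,-0.18,0.05],[0.1,-0.225,0.06]],"delta_rot":[[0,0,-0.1],[0,0,-0.2],[0,0,-0.3],[0,0,-0.4],[0,0,-0.5]],"fingers":[1,1,1,1,1]}'; python3 -c "
from h import *
s=status.get_state();print(s['joint_pos'],s['ft_force'],s['tool_rot'])"
```

```text
t: 1.42
position: [0.3481, 0.3744, 0.2831]
tool_rot: [-1.358, -2.833, -0.001]
ft_force: [0.1, -0.3, 1.1]
finger_gap: 0.0449
finger_force: 0.0
[-1.1071785   0.0170804   0.20214264  1.71218072 -0.00369534  1.41207621
 -0.22783864] [ 0.11929324 -0.29137133  1.09736365] [-1.35817148e+00 -2.83274577e+00 -1.00120330e-03]
```

```bash
python3 -m jog '{"dp":[[0.02,-0.045,0],[0.04,-0.09,0],[0.06,-0.135,0],[0.08,-0.18,0],[0.1,-0.225,0]],"delta_rot":[[0,0,-0.1],[0,0,-0.2],[0,0,-0.3],[0,0,-0.4],[0,0,-0.5]],"fingers":[1,1,1,1,1]}';  python3 -m jog '{"dp":[[0.02,-0.045,-0.01],[0.04,-0.09,-0.03],[0.057,-0.145,-0.06],[0.057,-0.145,-0.09],[0.057,-0.145,-0.12]],"delta_rot":[[0,0,-0.1],[0,0,-0.18],[0,0,-0.18],[0,0,-0.18],[0,0,-0.18]],"fingers":[1,1,1,1,1]}'; python3 -c "
from h import *
s=status.get_state();print(s['joint_pos'],s['ft_force'],s['tool_rot'])
for n in('scene','top'):
    i=get_image(n)[:,:,::-1];cv2.imwrite('pics/'+n+'1.png',i)
a=cv2.imread('pics/scene1.png')[130:280,130:330];b=cv2.imread('pics/top1.png')[130:280,130:330]
cv2.imwrite('pics/j1.png',cv2.resize(np.hstack([a,b]),None,fx=2,fy=2))"
```

```text
t: 2.05
position: [0.4481, 0.1494, 0.2828]
tool_rot: [-2.017, -2.409, -0.001]
ft_force: [0.5, 0.2, 0.6]
finger_gap: 0.0012
finger_force: 0.0
t: 2.68
position: [0.5047, 0.005, 0.1618]
tool_rot: [2.224, 2.219, 0.001]
ft_force: [0.0, 0.2, 0.3]
finger_gap: 0.0007
finger_force: 0.0
[-0.69642354  0.07550748  0.63331485  1.91948215 -0.0488863   1.16114641
 -0.04703427] [0.03200113 0.22895953 0.32066149] [2.22355547e+00 2.21905365e+00 7.71135466e-04]
```

View pics/j1.png

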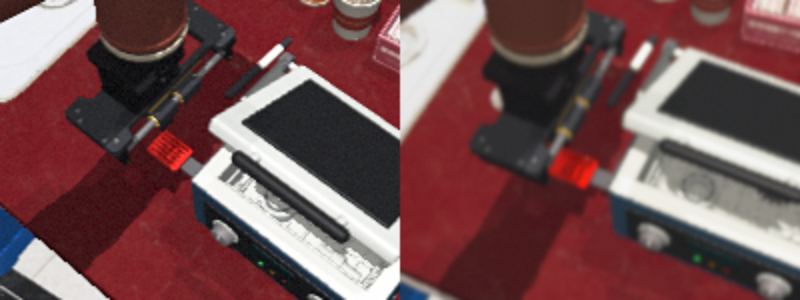

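The gripper's body lies along x, behind and beside the pedal and clear of the lid. The fingers are above the pedal, so I'll press.

```bash
python3 -m jog '{"dp":[[0,0,-0.02],[0,-0.002,-0.035],[0,-0.002,-0.05],[0,-0.002,-0.06],[0,-0.002,-0.068]],"delta_rot":[[0,0,0],[0,0,0],[0,0,0],[0,0,0],[0,0,0]],"fingers":[1,1,1,1,1]}'; python3 -m jog '{"dp":[[0,0,-0.006],[0,0,-0.012],[0,0,-0.017],[0,0,-0.022],[0,0,-0.027]],"delta_rot":[[0,0,0],[0,0,0],[0,0,0],[0,0,0],[0,0,0]],"fingers":[1,1,1,1,1]}'
```

```text
t: 3.4
position: [0.5046, 0.004, 0.0941]
tool_rot: [-2.221, -2.221, 0.0]
ft_force: [-0.5, 0.2, 0.0]
finger_gap: 0.0001
finger_force: 0.0
t: 4.03
position: [0.5049, 0.004, 0.0673]
tool_rot: [2.221, 2.221, 0.001]
ft_force: [-0.3, 0.1, -0.2]
finger_gap: 0.0003
finger_force: 0.0
```

```bash
python3 -m jog '{"dp":[[0,0,-0.003],[0,0,-0.006],[0,0,-0.008],[0,0,-0.01],[0,0,-0.01]],"delta_rot":[[0,0,0],[0,0,0],[0,0,0],[0,0,0],[0,0,0]],"fingers":[1,1,1,1,1]}'
```

```text
t: 4.65
position: [0.5053, 0.004, 0.0599]
tool_rot: [-2.221, -2.22, -0.003]
ft_force: [-12.1, -0.4, 33.9]
finger_gap: 0.0006
finger_force: 18.0
```

The arm met the stop at z 0.060, as expected. I'll lift and check.

```bash
python3 -m jog '{"dp":[[0,0,0.02],[0,0,0.06],[0,0,0.12],[0,0,0.18],[0,0,0.24]],"delta_rot":[[0,0,0],[0,0,0],[0,0,0],[0,0,0],[0,0,0]],"fingers":[1,1,1,1,1]}'; python3 -c "
from h import *
for n in('scene','top'):
    i=get_image(n)[:,:,::-1];cv2.imwrite('pics/'+n+'2.png',i)
    i=i.astype(int);m=((i[:,:,2]>200)&(i[:,:,1]<60)&(i[:,:,0]<70)).astype(np.uint8)
    k,l,s,c=cv2.connectedComponentsWithStats(m);print(n,[(s[j].tolist(),c[j].round(1).tolist()) for j in range(1,k) if s[j,4]>20])
    for z in(.06,.085): q=P(n)@[.505,.001,z,1];print(z,q[:2]/q[2])
a=cv2.imread('pics/scene2.png')[130:280,130:330];b=cv2.imread('pics/top2.png')[130:280,130:330]
cv2.imwrite('pics/j2.png',cv2.resize(np.hstack([a,b]),None,fx=2,fy=2))"
```

```text
t: 5.28
position: [0.5044, 0.0038, 0.2997]
tool_rot: [2.222, 2.221, 0.001]
ft_force: [0.7, 0.4, -0.1]
finger_gap: 0.0006
finger_force: 0.0
scene [([212, 200, 15, 20, 77], [219.0, 210.6])]
0.06 [215.0367081  210.53802324]
0.085 [214.29166889 206.18153397]
top [([218, 213, 12, 16, 119], [223.3, 220.4]), ([364, 227, 8, 15, 57], [367.6, 234.8])]
0.06 [217.23579956 219.8451834 ]
0.085 [216.25336477 214.97850026]
```

View pics/j2.png

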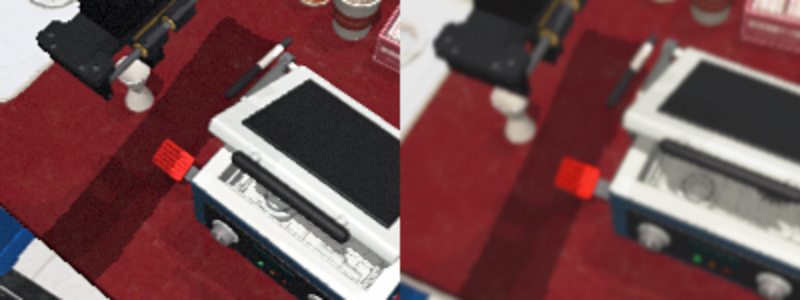

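The pedal has stayed down: scene row 210.6 against the 210.5 predicted for z 0.06. The lid hasn't moved. Next I'll go above the bar. The lid slopes down toward the back, so no turn is needed.

```bash
python3 -m jog '{"dp":[[0,-0.045,0.01],[-0.005,-0.09,0.01],[-0.01,-0.135,0.01],[-0.014,-0.18,0.01],[-0.014,-0.19,0]],"delta_rot":[[0,0,0],[0,0,0],[0,0,0],[0,0,0],[0,0,0]],"fingers":[1,1,1,1,1]}'; python3 -m jog '{"dp":[[0,0,-0.012],[0,0,-0.024],[0,0,-0.034],[-0.002,0,-0.042],[-0.004,0,-0.05]],"delta_rot":[[0,0,0],[0,0,0],[0,0,0],[0,0,0],[0,0,0]],"fingers":[1,1,1,1,1]}'
```

```text
t: 6.0
position: [0.49, -0.1896, 0.2979]
tool_rot: [2.226, 2.215, 0.001]
ft_force: [-0.1, -0.0, -0.5]
finger_gap: 0.0002
finger_force: 0.0
t: 6.62
position: [0.4859, -0.1854, 0.2475]
tool_rot: [-2.219, -2.221, 0.001]
ft_force: [-7.6, 1.5, 10.5]
finger_gap: 0.0002
finger_force: 4.9
```

```bash
python3 -m jog '{"dp":[[-0.005,0,-0.01],[-0.01,0,-0.02],[-0.014,0,-0.03],[-0.018,0,-0.04],[-0.021,0,-0.05]],"delta_rot":[[0,0,0],[0,0,0],[0,0,0],[0,0,0],[0,0,0]],"fingers":[1,1,1,1,1]}'; python3 -m jog '{"dp":[[-0.002,0,-0.01],[-0.004,0,-0.02],[-0.006,0,-0.029],[-0.007,0,-0.036],[-0.008,0,-0.041]],"delta_rot":[[0,0,0],[0,0,0],[0,0,0],[0,0,0],[0,0,0]],"fingers":[1,1,1,1,1]}'
```

```text
t: 7.25
position: [0.4651, -0.1854, 0.1973]
tool_rot: [-2.22, -2.221, 0.0]
ft_force: [-3.6, 1.1, 5.8]
finger_gap: 0.0007
finger_force: 3.0
t: 7.88
position: [0.4581, -0.1856, 0.1564]
tool_rot: [2.22, 2.222, 0.001]
ft_force: [1.3, 2.9, 4.6]
finger_gap: 0.0003
finger_force: 2.2
```

```bash
python3 -m jog '{"dp":[[0,0,-0.003],[0,0,-0.005],[0,0,-0.007],[0,0,-0.008],[0,0,-0.008]],"delta_rot":[[0,0,0],[0,0,0],[0,0,0],[0,0,0],[0,0,0]],"fingers":[1,1,1,1,1]}'
```

```text
t: 8.5
position: [0.4579, -0.1857, 0.1507]
tool_rot: [-2.221, -2.221, -0.003]
ft_force: [-12.4, 7.3, 34.2]
finger_gap: 0.0005
finger_force: 17.0
```

The bar's top stopped firm at 0.151, which is the shut height. I'll back off and check.

```bash
python3 -m jog '{"dp":[[0,0,0.015],[0,0,0.06],[0,0.04,0.12],[0,0.1,0.16],[0,0.16,0.16]],"delta_rot":[[0,0,0],[0,0,0],[0,0,0],[0,0,0],[0,0,0]],"fingers":[1,1,1,1,1]}'; python3 -m jog '{"dp":[[0,0.05,0],[0,0.1,0],[0,0.15,0],[0,0.2,0],[0,0.2,0]],"delta_rot":[[0,0,0],[0,0,0],[0,0,0],[0,0,0],[0,0,0]],"fingers":[1,1,1,1,1]}'; python3 -c "
from h import *
for n in('scene','top'):
    cv2.imwrite('pics/'+n+'3.png',get_image(n)[:,:,::-1])
    for z in(.06,.085): q=P(n)@[.505,.001,z,1];print(z,q[:2]/q[2])
    q=P(n)@[.4606,-.186,.143,1];print('bar',q[:2]/q[2])
a=cv2.imread('pics/scene3.png')[150:340,180:380];b=cv2.imread('pics/top3.png')[140:330,180:380]
cv2.imwrite('pics/j3.png',cv2.resize(np.hstack([a,b]),None,fx=2,fy=2))"
```

```text
t: 9.12
position: [0.4584, -0.039, 0.3093]
tool_rot: [2.223, 2.216, 0.006]
ft_force: [1.8, 0.6, -0.2]
finger_gap: 0.0005
finger_force: 0.0
t: 9.75
position: [0.4568, 0.1644, 0.3058]
tool_rot: [2.215, 2.228, -0.003]
ft_force: [-0.0, -0.9, 0.4]
finger_gap: 0.0003
finger_force: 0.0
0.06 [215.0367081  210.53802324]
0.085 [214.29166889 206.18153397]
bar [262.84777832 257.24108489]
0.06 [217.23579956 219.8451834 ]
0.085 [216.25336477 214.97850026]
bar [285.07107945 251.80731057]
```

View pics/j3.png

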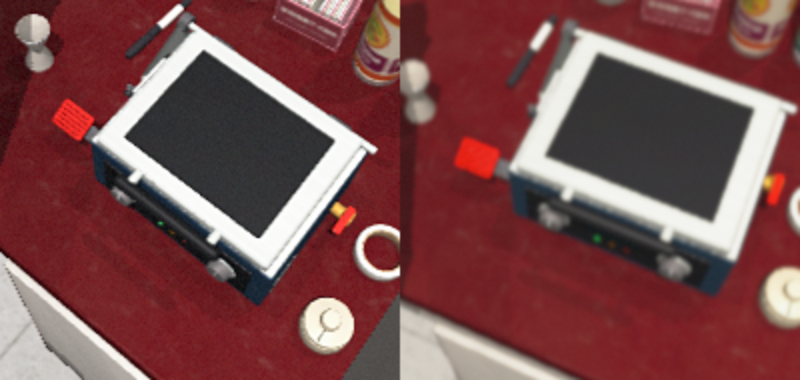

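The lid is flat and the bar is at scene (264,257), as predicted. The pedal is still down at (216,210), and the bystanders are where they were.

```bash
python3 -c "
from h import *
print(order.sign_off())"
```

```text
the job is handed in; nothing more can be done
None
```

I handed the job in at about 10 s of the 45 s limit: the lid is shut, the pawl pedal is still down, the bystanders look unmoved in the last pictures, and the arm is clear; sign-off returned no verdict.

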